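# Switch on the microscope lamp

### The job

Switch on the microscope's lamp at its controller using only the fingertips: first press down the raised far half of the wide rocker switch so that it tips fully over and stays over, then press the square key all the way down and let it come back up, and withdraw. Press gently, and leave the narrow rocker, the other keys and everything standing on and around the controller as they are; nothing is to be picked up.

Things in the scene. Friction and masses are not known exactly. Their poses are not given: they have to be found in the camera images.
- console: lamp controller: flat grey box fixed to the bench, 220 mm (its x) by 280 mm (its y), 45 mm high, level deck. Origin: centre of its underside; x points away from the robot, y left, z up. Right (-y) black panel: four white keys, 2 by 2, 76 mm apart along x, 70 mm along y. Left (+y) panel: two white rockers side by side, 56 mm apart. Which key or rocker sits where varies.
- wide_rocker (a joint): wide rocker switch, the main power: 34 mm wide (console y), 56 mm long (console x), hinged along y at its middle, 10 mm above the deck. Value in rad: about 0 = off, far (+x) half raised, its edge 10 mm above the level near half; 0.36 = fully on, far half level, near half raised. About 3 N down on the far half moves it; it stays where left.
- wide_rocker_end (a point): point on the top face of the wide rocker's far half, 22 mm from its hinge, mid-width; the place to press. It is about 18 mm above the deck when off and 10 mm when on.
- narrow_rocker (a joint): the narrow rocker switch beside it (16 mm wide, 56 mm long), otherwise alike; same values. To be left as it is.
- narrow_rocker_end (a point): the same point on the narrow rocker's far half.
- square_key (a joint): the square key, cap 30 x 30 mm, the lamp key. Its joint reads 0 m up and 0.005 fully down; it starts to move at about 1.2 N, takes about 4 N to reach the bottom, and springs back up when released.
- square_key_top (a point): centre of the square key's top face, 16 mm above the deck when up.
- round_key (a joint): larger round key, 22 mm across; moves like the square one. To be left alone.
- round_key_top (a point): centre of the larger round key's top face.
- small_key (a joint): small round key, 14 mm across; moves like the square one. To be left alone.
- small_key_top (a point): centre of the small round key's top face.
- oblong_key (a joint): oblong key, 40 mm along the console's x by 14 mm; moves like the square one. To be left alone.
- oblong_key_top (a point): centre of the oblong key's top face.
- vial: small glass vial with a black cap, 22 mm across, 45 mm tall, standing loose on the console's deck beyond the rockers, near the far edge. Origin: centre of its underside.
- lens_cap: black lens cap, 30 mm across, 10 mm thick, lying loose on the deck near the edge closest to the robot, on the keys' side. Origin: centre of its underside.
- media_bottle: glass bottle with a red cap, 70 mm across, 140 mm tall, loose on the bench beyond the console's far right corner. Origin: centre of its underside.
- dish: closed clear culture dish, 90 mm across, 17 mm tall, loose on the bench left of the console. Origin: centre of its underside.
- slide_box: blue slide box, 92 x 42 x 30 mm, loose on the bench right of the console. Origin: centre of its underside.
- mouse: black computer mouse, 105 x 60 mm, 32 mm high, loose on the bench far to the right. Origin: centre of its underside.
- jar: amber jar with a white cap, 60 mm across, 75 mm tall, loose on the bench far to the left. Origin: centre of its underside.
- square_key_base: grey mounting plate of the square key, 6 mm thick, fixed on the console's deck, turned as the console. Origin: centre of its underside, on the deck.
- wide_rocker_base: grey mounting plate of the wide rocker, 6 mm thick, fixed on the console's deck, turned as the console. Origin: centre of its underside, on the deck.

How it is judged:
By the outcome, as a careful person would: the job done as asked, in the order asked, and still so for the second after the job is handed in, with the robot touching nothing.
It also fails if it takes over 38 s, if anything falls off the work surface, if the arm or the gripper's body presses on something with over 40 N, if the wrist force passes 120 N, or if a joint passes its speed limit or range.

### The arm

A 7-joint arm with a two-finger parallel gripper is mounted at the origin on the work surface. World frame = base frame: x ahead of the robot, y to its left, z up, the work surface at z = 0. Lengths are in m, angles in rad, forces in N, time in s.
With the tool pointing down it reaches from about 0.425 to 0.925 m from the base axis. Payload 6.8 kg.
Tool frame: the origin (TCP) lies midway between the tips of the shut fingers; the grasp point (between the pads) lies 19 mm behind it; x points along the fingers, y is the direction in which the jaws open and shut, and the axes are right-handed (so a half turn about x gives the same grasp; the last joint's range is limited). The gripper opens to 85 mm and grips with 20 to 120 N. Pads are 22 mm wide; open, the fingers measure 114 mm over their backs; the gripper's body (76 mm by 85 mm) begins 54 mm behind the grasp point. The pads swing forward as they close: fully open they stand 13 mm farther back than shut.
Start: joints at [-1.32, 0.477, 0.022, 1.555, -0.011, 1.109, -0.083], TCP at [0.237, 0.632, 0.231] pointing down, gripper open.
Joint ranges: [-2.96, 2.96], [-0.34, 2.1], [-1.41, 1.46], [0.24, 2.44], [-1.37, 4.51], [0.17, 1.92], [-2.96, 2.96]. Speed limits (rad/s): [2.39, 2.39, 3.14, 3.14, 3.14, 3.14, 3.14].

### API

Orientations are given as a rotation vector (axis times angle).
In Python, from bench import r, viewer, nets gives the robot as it stands.
- The arm moves only by the shell command python3 -m pendant 'ROWS' [FORCE]. ROWS is JSON, one flat list of numbers, 5 for each row, row after row: the finger opening in mm, from 0 to 85.4, then the shift along the tool's x, y, z in mm, then the turn about the tool's x in rad. A call has 1 to 20 rows; each row shifts and turns the commanded pose from where the row before left it, along the tool's axes as they then stand; what a row does not reach is not made up. A row lasts 1/8 s, in which the tool goes at most 62.5 mm and 10.7 degrees, less where a joint would pass 70% of its speed; a pose out of reach is approached as far as the arm can. A call with a gripper value outside its range is refused whole. The fingers move at their own pace and stop on an object; FORCE is the grip in N (left out, the last holds). Time passes only in rows, so rows that do not move let the fingers close. It gives the time, the measured TCP pose, the force and the opening at its end, in the units of the state.
- r.get_obs(): the state, without advancing time (a new reading comes with each control period).
- viewer.grab_frame(name): name is "scene" or "top" or "wrist"; returns (picture, depth): 384x512x3 uint8, red, green, blue; 384x512 float32, m along the optical axis (not along the pixel's ray), 0 where there is no reading.
- viewer.calibration(name): a dict with "mtx" (3x3 intrinsics, pixels), "world_to_cam" (4x4, takes a point from world to camera coordinates). Camera axes: x right, y up, looking along -z (the intrinsics and any distortion apply to the point x, -y, -z); pixel columns grow to the right and rows downward; lengths in m; the calibration is good to about 2 mm. The wrist camera is an equidistant fisheye: a pixel r from the principal point sees the ray r / f radians off the axis. A picture is of the moment at which its call begins: read the wrist's pose just before it. calibration takes no time and is no camera call; for the wrist camera it gives the pose at the moment of the call.
- r.hand_in(): hands the job in, once; it reports no verdict.
Trained networks look in the newest picture that a camera, given by its name, has taken for a name from the list of things; names that differ only in an ending like _2 or _b are one class to them, and where a whole thing is asked for, a point or a joint stands for the part that bears it (a point fixed in the world has none). Each returns a list of dicts, best first, with "score" (0 to 1); they miss things now and then, are a little off and sometimes report something else, mostly with a low value. They report only what shows in the picture. A call takes as long as a camera call.
- nets.look_for(name, camera): "location" ([x, y, z] in m, in world coordinates, good to about 4 mm: the middle of the surface that is visible of it).
- nets.silhouettes(name, camera): "mask" (384x512 bool, what is visible of it).
The state is a dict: "clock": time; "joints": joint angles; "qvel": joint speeds; "tau": joint torques, N m; "tcp_pos": TCP position; "orientation": TCP orientation; "contact_force": force on the tool from outside, world axes, zero at the start; "moment": the same for the moment, N m; "grip_width": finger opening in m.
Only numpy, scipy, OpenCV 4.12 (cv2) and the standard library are available. Lean on these libraries where they do the work, as an engineer would, in place of code of your own. Each camera call takes 0.05 s, during which the arm holds its last target. There are 200 camera calls.

## Working session

There is one attempt and no reset: what is moved stays moved. The work goes in short steps, Python scripts to look and compute and a shell command to move; the robot and the scene stay as the last step left them, time stands still between calls to the robot, and variables do not carry over. Pictures are saved under pics/ and viewed, about 8 in all and at most 12, crops included, and the job is handed in when it is done.

```bash
mkdir -p pics; ls; cat > h.py <<'E'
from bench import r, viewer, nets
import numpy as np, cv2
from scipy.spatial.transform import Rotation as R
def save(p,f,crop=None,s=1):
    if crop: p=p[crop[1]:crop[3],crop[0]:crop[2]]
    cv2.imwrite(f,cv2.resize(p[...,::-1],None,fx=s,fy=s,interpolation=cv2.INTER_CUBIC))
E
python3 - <<'E'
from h import *
o=r.get_obs();print({k:np.round(v,3) for k,v in o.items()}); print(R.from_rotvec(o['orientation']).as_matrix().round(3))
ps=[]
for c in("scene","top"):
    p,d=viewer.grab_frame(c);ps.append(p);np.save(c+'.npy',d)
    print(c,viewer.calibration(c)['mtx'].tolist(),np.round(viewer.calibration(c)['world_to_cam'],4).tolist())
    for n in["console","wide_rocker_end","narrow_rocker_end","square_key_top","round_key_top","small_key_top","oblong_key_top","vial","lens_cap","media_bottle","square_key_base","wide_rocker_base"]:
        print(c,n,[(np.round(x['location'],4).tolist(),round(float(x['score']),2)) for x in nets.look_for(n,c)[:2]])
    save(p,'pics/%s.png'%c,s=1.5)
E
```

```text
pics
{'clock': np.float64(0.0), 'joints': array([-1.32 ,  0.478,  0.022,  1.556, -0.011,  1.109, -0.083]), 'qvel': array([-0.001, -0.002,  0.001,  0.002, -0.   , -0.001,  0.003]), 'tau': array([ 1.0000e-03, -5.9647e+01,  1.6080e+00, -2.8119e+01,  1.2000e-02,
        1.0000e-02,  0.0000e+00]), 'tcp_pos': array([0.237, 0.631, 0.23 ]), 'orientation': array([ 0.28 ,  1.553, -0.283]), 'contact_force': array([-0.864,  0.609,  0.206]), 'moment': array([-0.007,  0.032,  0.022]), 'grip_width': np.float64(0.086)}
[[-0.     0.351  0.936]
 [-0.002  0.936 -0.351]
 [-1.    -0.002  0.   ]]
scene [[448.00148435873433, 0.0, 258.40511089372706], [0.0, 448.00148435873433, 195.03031916841226], [0.0, 0.0, 1.0]] [[-0.5387, 0.8425, -0.002, 0.2966], [-0.6993, -0.4458, 0.5588, 0.3816], [0.4699, 0.3024, 0.8293, -1.7827], [0.0, 0.0, 0.0, 1.0]]
scene console [([0.551, 0.0946, 0.043], 0.84)]
scene wide_rocker_end [([0.4673, -0.0067, 0.0569], 0.39)]
scene narrow_rocker_end [([0.5528, 0.1883, 0.0564], 0.48), ([0.43, 0.0421, 0.0567], 0.35)]
scene square_key_top [([0.4674, -0.0052, 0.0577], 0.5)]
scene round_key_top
[... 717 characters left out ...]
.0]]
top console [([0.5164, 0.0782, 0.0439], 0.86)]
top wide_rocker_end [([0.5445, 0.1278, 0.0546], 0.46)]
top narrow_rocker_end [([0.5548, 0.1794, 0.0562], 0.54)]
top square_key_top [([0.4674, -0.005, 0.0605], 0.43)]
top round_key_top []
top small_key_top [([0.4702, -0.1282, 0.0295], 0.32)]
top oblong_key_top [([0.4847, 0.0598, 0.0613], 0.54), ([0.6472, -0.136, 0.0941], 0.38)]
top vial [([0.6384, 0.1563, 0.0923], 0.4), ([0.5309, 0.3031, 0.0215], 0.28)]
top lens_cap [([0.4228, 0.045, 0.0559], 0.62)]
top media_bottle [([0.6461, -0.1354, 0.0958], 0.59)]
top square_key_base [([0.4677, -0.0092, 0.062], 0.62)]
top wide_rocker_base [([0.5387, 0.1321, 0.0515], 0.79), ([0.42, 0.5214, 0.0744], 0.67)]
```

View pics/scene.png

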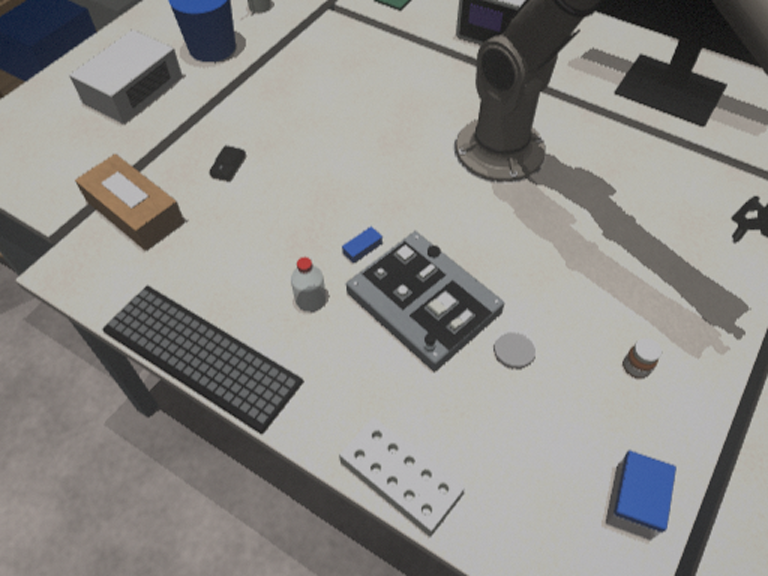

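View pics/top.png

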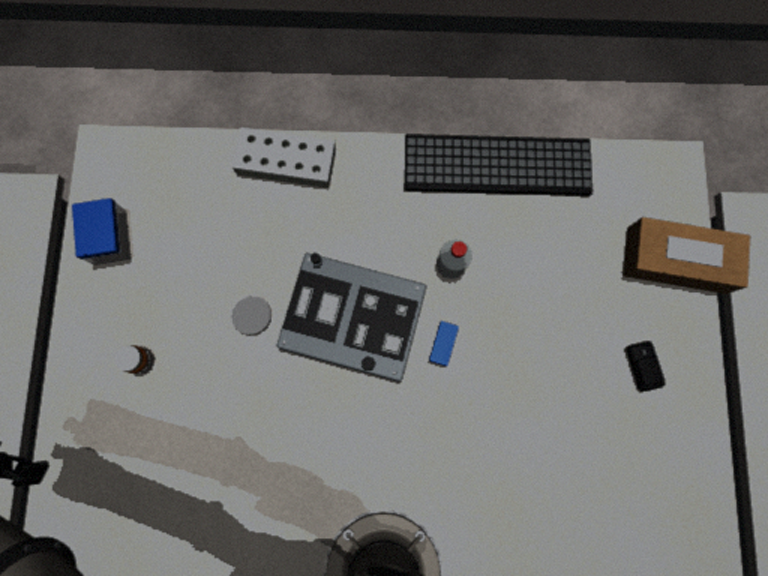

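The console is turned by about -0.25 rad. In the top view (px) the wide rocker is at (328,308) and the narrow one is left of it at (305,302). The square key is near-right at (392,343), oblong at (360,335), round at (371,301) and small at (401,309). I'll refine the console pose from its mask.

```bash
cat >> h.py <<'E'
def world(c,mask,d,h=None):
    """world points of mask pixels; on plane z=h if given, else by depth"""
    k=viewer.calibration(c);K=k['mtx'];T=np.linalg.inv(k['world_to_cam'])
    v,u=np.nonzero(mask); ray=np.c_[(u-K[0,2])/K[0,0],-(v-K[1,2])/K[1,1],-np.ones(len(u))]
    if h is None: return ((ray*d[v,u][:,None])@T[:3,:3].T+T[:3,3])
    w=ray@T[:3,:3].T; return w*((h-T[2,3])/w[:,2])[:,None]+T[:3,3]
E
python3 - <<'E'
from h import *
for c in("top","scene"):
    p,d=viewer.grab_frame(c)
    m=nets.silhouettes("console",c)[0]['mask']
    P=world(c,m,d); P=P[(abs(P[:,2]-.045)<.012)]
    (cx,cy),wh,a=cv2.minAreaRect((P[:,:2]*1000).astype(np.float32)); print(c,cx,cy,wh,a,np.median(P[:,2]))
    for n in("wide_rocker_end","wide_rocker","square_key_top","square_key","narrow_rocker","oblong_key"):
        for s in nets.silhouettes(n,c)[:1]:
            Q=world(c,s['mask'],d); print(n,round(s['score'],2),len(Q),np.median(Q,0).round(4))
    # white caps on deck
    g=p.min(2); w=(g>150)&cv2.erode(m.astype(np.uint8),np.ones((5,5))).astype(bool)
    k,l,st,ce=cv2.connectedComponentsWithStats(w.astype(np.uint8))
    for i in range(1,k):
        if st[i,4]>12: print(' blob',ce[i].round(1),st[i,4],world(c,l==i,d).mean(0).round(4),world(c,l==i,d,.06).mean(0)[:2].round(4))
E
```

```text
top 527.4531860351562 78.9621810913086 (279.8905334472656, 219.65899658203125) 76.17053985595703 0.04425154212791593
wide_rocker_end 0.47 185 [0.543  0.129  0.0559]
wide_rocker 0.5 180 [0.5401 0.1297 0.0559]
square_key_top 0.58 186 [0.54   0.1292 0.0559]
narrow_rocker 0.6 4900 [0.5207 0.0777 0.0442]
scene 529.305908203125 80.93804931640625 (282.65673828125, 222.13037109375) 76.2004623413086 0.044329812802054946
wide_rocker_end 0.45 129 [0.5395 0.1317 0.0566]
wide_rocker 0.54 162 [0.5393 0.1309 0.0562]
square_key 0.64 90 [ 0.4708 -0.0056  0.0591]
```

```bash
python3 -m pendant '[0,0,-30,40,0, 0,0,-30,40,0, 0,0,-30,40,0, 0,0,-30,40,0, 0,0,-30,40,0, 0,0,-30,40,0, 0,0,-30,40,0, 0,0,-30,40,0, 0,0,-30,40,0, 0,0,-30,40,0, 0,0,-30,40,0, 0,0,-30,41,0, 0,30,0,0,-0.118, 0,30,0,0,0, 0,0,0,0,0, 0,0,0,0,0]' 20
python3 - <<'E'
from h import *
o=r.get_obs();print(o['clock'],o['tcp_pos'],o['grip_width'],o['contact_force'].round(1),R.from_rotvec(o['orientation']).as_matrix().round(3))
p,d=viewer.grab_frame("wrist");save(p,'pics/w1.png',s=1.5)
k=viewer.calibration("wrist");print(k)
for n in["wide_rocker_end","wide_rocker_base","narrow_rocker_end","square_key_top","square_key_base","vial"]:
    print(n,[(np.round(x['location'],4).tolist(),round(float(x['score']),2)) for x in nets.look_for(n,"wrist")[:2]])
E
```

```text
clock: 4.1
tcp_pos: [0.5616, 0.1263, 0.1724]
orientation: [0.189, 1.561, -0.189]
contact_force: [0.9, -0.4, 0.4]
grip_width: -0.0001
4.1 [0.56162195 0.12630188 0.17240354] -7.554686072165787e-05 [ 0.9 -0.4  0.4] [[ 0.001  0.238  0.971]
 [ 0.     0.971 -0.238]
 [-1.     0.001  0.001]]
{'mtx': array([[297.31863964,   0.        , 257.97384395],
       [  0.        , 297.31863964, 187.84895545],
       [  0.        ,   0.        ,   1.        ]]), 'world_to_cam': array([[ 2.38844319e-01,  9.71057871e-01, -5.50819326e-05,
        -2.57256866e-01],
       [-9.30698834e-01,  2.28901304e-01, -2.85313641e-01,
         5.14762737e-01],
       [-2.77043448e-01,  6.81968068e-02,  9.58434204e-01,
        -1.76192263e-01],
       [ 0.00000000e+00,  0.00000000e+00,  0.00000000e+00,
         1.00000000e+00]])}
wide_rocker_end [([0.5413, 0.1276, 0.0554], 0.86)]
wide_rocker_base [([0.5344, 0.1284, 0.0536], 0.84), ([0.4847, 0.0619, 0.0622], 0.72)]
narrow_rocker_end [([0.5559, 0.1796, 0.0523], 0.66), ([0.4879, 0.0608, 0.0616], 0.36)]
square_key_top [([0.4672, -0.0038, 0.0559], 0.63)]
square_key_base [([0.4639, -0.0013, 0.0596], 0.59), ([0.5561, 0.1815, 0.0578], 0.23)]
vial [([0.642, 0.1599, 0.0813], 0.65)]
```

View pics/w1.png

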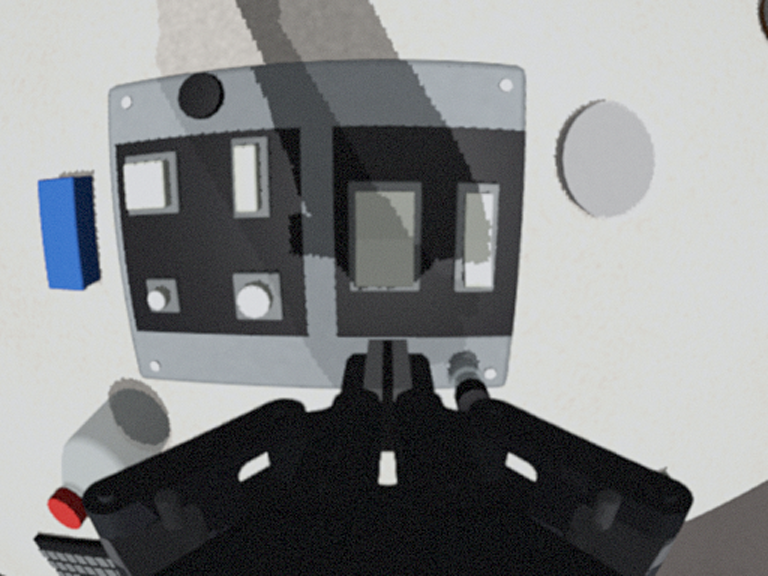

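```bash
cat >> h.py <<'E'
def fish(uv,h):
    k=viewer.calibration("wrist");K=k['mtx'];T=np.linalg.inv(k['world_to_cam'])
    q=(np.asarray(uv,float)-K[:2,2])/K[0,0]; t=np.linalg.norm(q,axis=1); s=np.sin(t)/t
    w=np.c_[q[:,0]*s,-q[:,1]*s,-np.cos(t)]@T[:3,:3].T
    return w*((h-T[2,3])/w[:,2])[:,None]+T[:3,3]
E
python3 - <<'E'
from h import *
A=lambda l:np.array(l)/1.5
C=np.array([.528,.080]);a=-.241;M=np.array([[np.cos(a),-np.sin(a)],[np.sin(a),np.cos(a)]])
def sh(n,P):P=P[:,:2];print(n,P.mean(0).round(4),((P-C)@M).round(4).tolist(),((P.mean(0)-C)@M).round(4))
sh('screws',fish(A([(126,102),(506,85),(155,366),(490,373)]),.045))
sh('plate wide',fish(A([(348,182),(422,182),(352,291),(421,291)]),.051))
sh('sq plate',fish(A([(125,155),(177,151),(179,212),(126,214)]),.051))
sh('sq cap',fish(A([(124,162),(165,158),(169,208),(128,211)]),.061))
o=r.get_obs();print(o['tcp_pos'])
E
```

```text
screws [0.5282 0.0818] [[-0.0962, -0.1213], [-0.0954, 0.1253], [0.0952, -0.1215], [0.0953, 0.1247]] [-0.0003  0.0018]
plate wide [0.5402 0.1309] [[-0.034, 0.0301], [-0.034, 0.0737], [0.0333, 0.0313], [0.0333, 0.0742]] [-0.0003  0.0523]
sq plate [ 0.4659 -0.0079] [[-0.0597, -0.1194], [-0.0584, -0.079], [-0.0193, -0.0801], [-0.0201, -0.1221]] [-0.0394 -0.1002]
sq cap [ 0.4667 -0.0059] [[-0.055, -0.114], [-0.0546, -0.0827], [-0.0233, -0.082], [-0.0231, -0.1136]] [-0.039  -0.0981]
[0.56124646 0.12623403 0.17191191]
```

```bash
python3 -m pendant '[0,30,0,0,0, 0,30,0,0,0, 0,25,0,0,0, 0,11,0,0,0, 0,5,0,0,0, 0,0,0,0,0]'; python3 -m pendant '[0,2,0,0,0, 0,2,0,0,0, 0,2,0,0,0]'; python3 -m pendant '[0,2,0,0,0, 0,1,0,0,0, 0,1,0,0,0, 0,0,0,0,0]'
```

```text
clock: 5.2
tcp_pos: [0.5614, 0.1262, 0.0708]
orientation: [0.189, 1.562, -0.189]
contact_force: [0.2, 0.3, 0.6]
grip_width: 0.0002
clock: 5.58
tcp_pos: [0.5611, 0.1261, 0.0644]
orientation: [0.189, 1.562, -0.189]
contact_force: [-0.4, 0.6, -0.4]
grip_width: 0.0002
clock: 6.08
tcp_pos: [0.5615, 0.126, 0.0605]
orientation: [0.189, 1.562, -0.189]
contact_force: [2.4, -0.4, 2.8]
grip_width: 0.0
```

Contact is at about z = 0.061, with a force of 3 N.

```bash
python3 -m pendant '[0,1,0,0,0, 0,1,0,0,0, 0,1,0,0,0, 0,0,0,0,0]'; python3 -m pendant '[0,1,0,0,0, 0,1,0,0,0, 0,0,0,0,0]'; python3 -m pendant '[0,1,0,0,0, 0,0,0,0,0]'
```

```text
clock: 6.58
tcp_pos: [0.5607, 0.1261, 0.0571]
orientation: [0.189, 1.563, -0.189]
contact_force: [1.1, -0.2, 1.9]
grip_width: 0.0003
clock: 6.95
tcp_pos: [0.5608, 0.1261, 0.0551]
orientation: [0.189, 1.563, -0.189]
contact_force: [1.9, 0.9, 1.9]
grip_width: -0.0002
clock: 7.2
tcp_pos: [0.5608, 0.1261, 0.055]
orientation: [0.189, 1.563, -0.189]
contact_force: [-1.5, -1.3, 10.8]
grip_width: 0.0
```

```bash
python3 -m pendant '[0,-15,0,0,0, 0,-45,0,0,0, 0,0,-40,-16,0, 0,0,-50,-20,0, 0,0,-50,-20,0, 0,0,-12,-4,0, 0,0,0,0,0, 0,0,0,0,0]'
python3 - <<'E'
from h import *
o=r.get_obs();print(o['tcp_pos'],R.from_rotvec(o['orientation']).as_matrix().round(3)[:,1])
p,d=viewer.grab_frame("wrist");save(p,'pics/w2.png',s=1.5)
for n in["wide_rocker_end","square_key_top"]:
    print(n,[(np.round(x['location'],4).tolist(),round(float(x['score']),2)) for x in nets.look_for(n,"wrist")[:2]])
p,d=viewer.grab_frame("top");save(p,'pics/t2.png',(180,160,300,260),6)
E
```

```text
clock: 8.2
tcp_pos: [0.4676, -0.0058, 0.1145]
orientation: [0.188, 1.562, -0.187]
contact_force: [-0.3, -0.2, 0.2]
grip_width: 0.0
[ 0.46759935 -0.00579909  0.11454426] [0.237 0.972 0.001]
wide_rocker_end [([0.5384, 0.128, 0.0549], 0.62), ([0.4632, -0.0076, 0.0571], 0.39)]
square_key_top [([0.4843, 0.0561, 0.06], 0.61), ([0.4661, -0.0053, 0.0571], 0.57)]
```

View pics/w2.png

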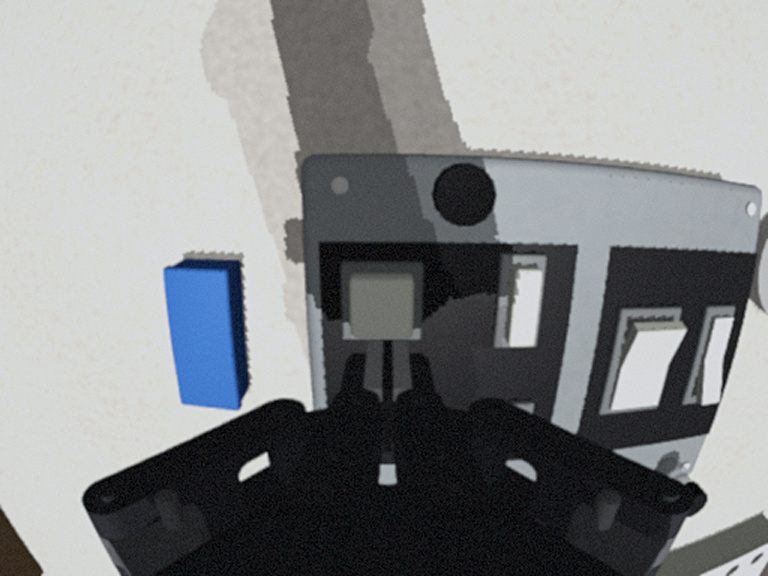

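View pics/t2.png

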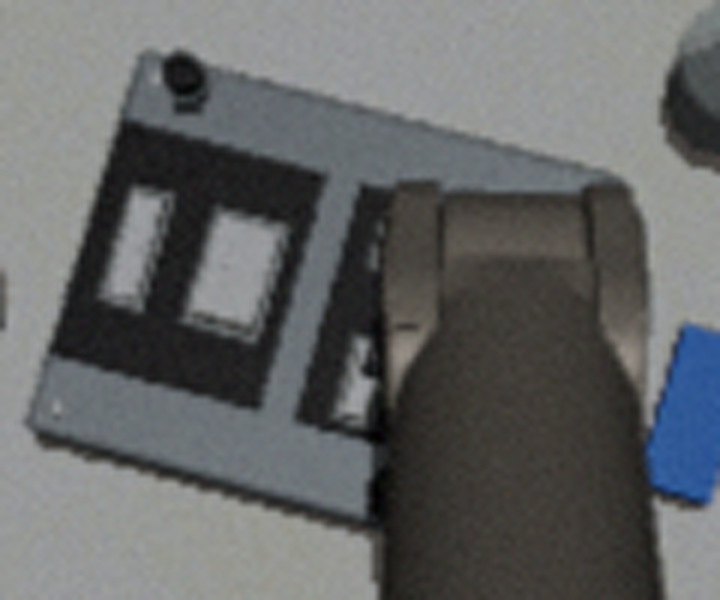

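The wide rocker at (650,362) now has its near half raised, so it is fully over. The narrow one at (716,355) still lies with its near half down. The square key at (382,305) is directly ahead of the tips, so I'll press it.

```bash
python3 -m pendant '[0,25,-1,-1,0, 0,17,0,0,0, 0,6,0,0,0, 0,0,0,0,0]'; python3 -m pendant '[0,2,0,0,0, 0,2,0,0,0, 0,2,0,0,0, 0,0,0,0,0]'; python3 -m pendant '[0,1,0,0,0, 0,1,0,0,0, 0,1,0,0,0, 0,0,0,0,0]'
```

```text
clock: 8.9
tcp_pos: [0.4653, -0.0078, 0.0662]
orientation: [0.189, 1.563, -0.189]
contact_force: [-0.3, 0.7, -0.6]
grip_width: -0.0
clock: 9.4
tcp_pos: [0.4655, -0.0079, 0.0604]
orientation: [0.189, 1.562, -0.189]
contact_force: [0.0, -0.0, 2.1]
grip_width: -0.0003
clock: 9.9
tcp_pos: [0.4655, -0.008, 0.0573]
orientation: [0.189, 1.562, -0.189]
contact_force: [0.8, 0.7, 2.5]
grip_width: -0.0002
```

```bash
python3 -m pendant '[0,1,0,0,0, 0,0.5,0,0,0, 0,0,0,0,0]'; python3 -m pendant '[0,0.5,0,0,0, 0,0.5,0,0,0, 0,0,0,0,0]';
```

```text
clock: 10.28
tcp_pos: [0.4655, -0.0079, 0.0561]
orientation: [0.189, 1.562, -0.189]
contact_force: [0.3, 1.0, 7.0]
grip_width: -0.0002
clock: 10.65
tcp_pos: [0.4655, -0.0079, 0.0558]
orientation: [0.19, 1.562, -0.189]
contact_force: [-3.8, -0.1, 17.8]
grip_width: 0.0002
```

It has bottomed at a steep 18 N, so I'll withdraw straight up and then aside.

```bash
python3 -m pendant '[0,-10,0,0,0, 0,-40,0,0,0, 0,-50,0,0,0, 0,-50,0,0,0, 0,-20,40,0,0, 0,0,50,0,0, 0,0,50,0,0, 0,0,50,0,0, 0,0,50,0,0, 0,0,50,0,0, 0,0,50,0,0, 0,0,0,0,0, 0,0,0,0,0]'
python3 - <<'E'
from h import *
p,d=viewer.grab_frame("top");save(p,'pics/t3.png',(180,160,320,265),5)
P=world("top",np.ones(d.shape,bool),d).reshape(384,512,3)
C=np.array([.5282,.0812]);a=-.241;M=np.array([[np.cos(a),-np.sin(a)],[np.sin(a),np.cos(a)]])
D0=np.load('top.npy');P0=world("top",np.ones(d.shape,bool),D0).reshape(384,512,3)
for n,x,y in[("wide far",.022,.051),("wide near",-.022,.051),("narrow far",.022,.107),("narrow near",-.022,.107),("square",-.038,-.1),("oblong",-.038,-.03),("round",.038,-.03),("small",.038,-.1)]:
    f=lambda Q:np.median(Q[np.hypot(*((((Q[...,:2]-C)@M)-[x,y]).transpose(2,0,1)))<.006][:,2])
    print(n,'before/after z',f(P0).round(4),f(P).round(4))
for c in("scene","top"):
    if c=="scene": p,d=viewer.grab_frame(c);save(p,'pics/s3.png',(210,140,360,255),5)
    for n in("vial","lens_cap","media_bottle","slide_box","dish"):
        print(c,n,[np.round(x['location'],4).tolist() for x in nets.look_for(n,c)[:1]])
E
```

```text
clock: 12.28
tcp_pos: [0.5459, 0.321, 0.224]
orientation: [0.188, 1.564, -0.191]
contact_force: [0.3, -0.6, 0.0]
grip_width: 0.0
wide far before/after z 0.06 0.0543
wide near before/after z 0.0542 0.0615
narrow far before/after z 0.0619 0.0616
narrow near before/after z 0.0535 0.0521
square before/after z 0.0582 0.0601
oblong before/after z 0.0606 0.0607
round before/after z 0.0603 0.0602
small before/after z 0.0587 0.0579
scene vial []
scene lens_cap [[0.4288, 0.0425, 0.0548]]
scene media_bottle [[0.6775, -0.1263, 0.0902]]
scene slide_box []
scene dish [[0.5307, 0.3033, 0.0188]]
top vial [[0.6386, 0.1592, 0.0906]]
top lens_cap [[0.422, 0.0429, 0.0586]]
top media_bottle [[0.6449, -0.1345, 0.0946]]
top slide_box [[0.4684, -0.1246, 0.0274]]
top dish [[0.5293, 0.3066, 0.0193]]
```

View pics/t3.png

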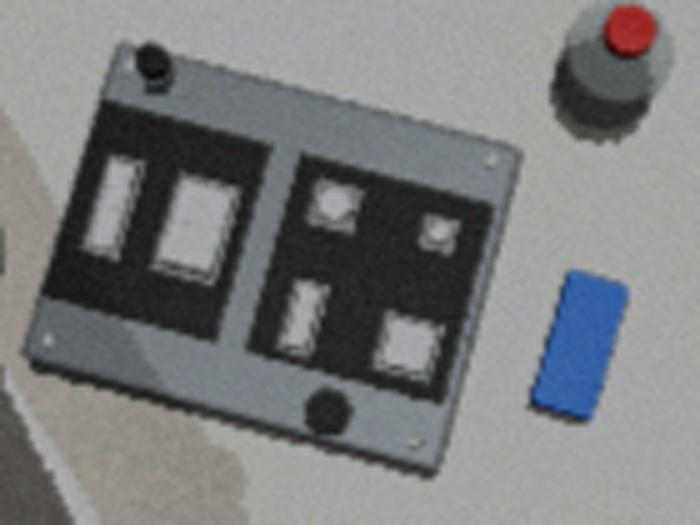

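View pics/s3.png

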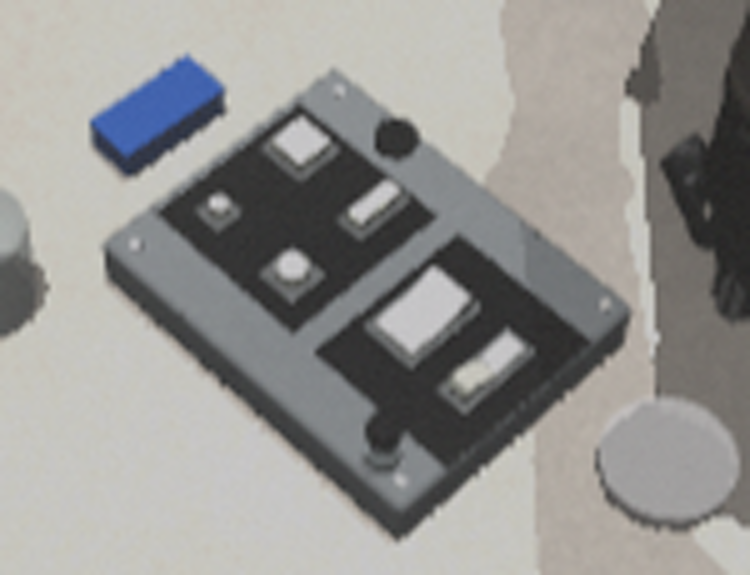

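The pictures show all loose things in place (vial, lens cap, bottle, slide box). The wide rocker is over at (196,225) in the top crop, and the square key is up at (408,345).

```bash
python3 -c "
from bench import r
print(r.hand_in())"
```

```text
the job is handed in; nothing more can be done
None
```

The lamp controller is switched on as asked, and the job is handed in at about 12.5 s of the 38 s allowed. With the fingers shut, I pressed the far half of the wide rocker until it stopped (about 11 N). I then pressed the square key to its bottom (about 5 mm, 18 N at the stop), withdrew, and moved the arm clear.

**Depth readings, before and after:**

| Part | Before | After |
|---|---|---|
| Wide rocker, far half | 60 mm | 54 mm |
| Wide rocker, near half | 54 mm | 61.5 mm |
| Square key | 58 mm | 60 mm (back up) |

- **Other controls:** the narrow rocker and the other three keys read the same within about 1.5 mm.
- **Loose things:** the vial, lens cap, bottle and dish were found where they were before. The slide box looks unmoved in the pictures. I did not check the mouse or jar again, but the arm never went low near them.
- **Failed or disagreeing checks:** the networks confused controls several times, for instance reporting the square key at the wide rocker. In the final scene view they missed the vial and slide box, though both show in the pictures. I took the positions from the pictures and the console's geometry instead.

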